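# Seat a battery pack under the dock's leaf spring and start the test

## Task

Without gripping or lifting anything, press the battery pack down hard with the fingertips on its blue thumb step and, keeping it pressed, push it along the dock under the leaf spring until it is fully home against the stop, where the spring holds it down. Then press the green start button fully down, not before the pack is home, and move away; leave the pressure gauge, the screwdriver and the jar where they are.

Things in the scene. Friction and masses are not known exactly. Their poses are not given: they have to be found in the camera images.
- dock: White battery test dock fixed to the bench, 240 long (its x) x 80 wide (its y) mm, origin on the bench under its centre, z up. An open-topped channel 54 wide runs along x between side walls 32 high (rear wall 30 high, at x = -120 to -114). At the far end a head (x +94 to +120, full width, 58 high) carries the leaf spring, which reaches back over the channel.
- pack: Battery pack lying loose on the channel floor, 100 long (x) x 50 wide, about 200 g, slippery underneath, origin at the centre of its underside, x towards the stop. x -50 to -10: blue ribbed thumb step, 12 thick; x -10 to +50: white block 20 thick, sloped down to 16 over its last 12 mm. At the start its origin is 25 to 50 mm behind the dock's origin (dock x), underside 22 above the bench.
- thumb_step (a point): Point on the pack: middle of the thumb step's top (pack x = -30, z = 12; 34 above the bench at first, 26 fully pressed). The step reaches 20 mm before and behind it and 25 mm to each side. At its front end, pack x = -10, the block's upright face stands 8 mm above the step: fingertips on the step can push against it.
- spring_tip (a point): Underside of the steel bar (6 thick, 44 wide, 11 high) at the free end of the copper leaf: dock x = +40, 32.5 above the bench when free. 4 N holds it down; it lifts at most 3.5 mm. The pack (block top at 42) butts against the bar unless pressed well down (over about 5 of the 8 mm); fully down (top 34) its sloped nose slips under and lifts it. At home it holds the pack 1 to 2 mm above full press.
- leaf (a joint): Angle of the leaf spring, rad: 0 free, grows as its bar is lifted (58 mm from the hinge), at most 0.06.
- floor (a joint): Travel of the channel's sprung aluminium floor plate (dock x -112 to +76), m: 0 free (its top 22 mm above the bench), 0.008 pressed fully down (14 mm). About 4 N starts it, 12 N brings it fully down, where it is solid. It moves straight down without tilting and lifts the pack again when let go.
- start (a joint): Travel of the green start button, m: 0 released, 0.006 fully down; springs back; about 5 N presses it fully down.
- start_top (a point): Centre of the top of the green start button, 30 mm across, on a small white housing fixed to the bench beside the dock (to its left or to its right); pressed straight down.
- gauge: Round steel pressure gauge, 60 across and 29 high with a brass nipple, loose on the bench beside the dock, across from the start button; origin under its centre. Leave alone.
- driver: Yellow screwdriver, 170 long, lying loose beside the dock's far end, along its own x; origin under its middle. Leave alone.
- jar: Small jar with a blue cap, 44 across and 60 high, standing loose beside the dock's far end; origin under its centre. Leave alone.
- stop (a point): Point on the dock: middle of the end face of the channel, the stop, at dock x = +80, 24 above the bench. With the pack fully home its front touches this face: the pack's origin is then at dock x = +30, y = 0 (2 mm side play each way).
Mind the look-alikes: they are no part of the job. What is shaped like the part that bears start but brown, orange or purple is not meant.

How it is judged:
By the outcome, as a careful person would: the job done as asked, in the order asked, and still so for the second after the job is handed in, with the robot touching nothing.
It also fails if it takes over 48 s, if anything falls off the work surface, if the arm or the gripper's body presses on something with over 40 N, if the wrist force passes 120 N, or if a joint passes its speed limit or range.

## Robot

A 6-joint arm with a two-finger parallel gripper is mounted at the origin on the work surface. World frame = base frame: x ahead of the robot, y to its left, z up, the work surface at z = 0. Lengths are in m, angles in rad, forces in N, time in s.
With the tool pointing down it reaches from about 0.35 to 1 m from the base axis. Payload 7.1 kg.
Tool frame: the origin (TCP) lies between the finger pads; the fingertips stand 22 mm ahead of it and the grasp point (between the pads) lies 3 mm ahead of it; z points along the fingers, y is the line along which they close (so a half turn about z gives the same grasp; the last joint's range is limited). The gripper opens to 85 mm and grips with 20 to 120 N. Pads are 22 mm wide; open, the fingers measure 114 mm over their backs; the gripper's body (76 mm by 85 mm) begins 54 mm behind the grasp point. The pads swing forward as they close: fully open they stand 13 mm farther back than shut.
Start: joints at [1.135, 0.423, 1.63, -0, 1.089, -0.019], TCP at [0.253, 0.571, 0.253] pointing down, gripper open.
Joint ranges: [-3, 3], [-0.9, 2.11], [0.09, 2.58], [-1.31, 4.45], [0.11, 2.69], [-2.54, 2.54]. Speed limits (rad/s): [2.39, 2.39, 3.01, 3.14, 3.14, 3.14].

## Interface

Orientations are given as a rotation vector (axis times angle).
In Python, from rig import manip gives the robot as it stands. The module is installed in compiled form; this text tells all that it offers. Calls block until the motion is done:
- manip.move_to(position, orientation): joint-space move of the TCP to a pose.
- manip.servo_line(position, orientation=None, rate=0.15): straight line of the TCP; orientation=None keeps the orientation; rate is the mean speed in m/s.
- manip.set_joints(angles): joint-space move.
- manip.command_gripper(opening, f_grip=None): finger opening in m; f_grip is the grip in N (None keeps the last); returns when the fingers have stopped.
- manip.hold(seconds).
- manip.solve_ik(position, orientation): joint angles nearest the present ones, or None.
- manip.camera(name): name is "scene" or "top"; returns a dict with "image" (400x640x3 uint8, red, green, blue), "fx", "fy", "cx", "cy" (pixels), "k1" (the pictures are not rectified: a ray, as slopes to the right and down, at radius r is drawn at 1 + k1 r^2 times it, then the intrinsics apply), "cam_to_world" (4x4, takes a point from camera to world coordinates). Camera axes: x right, y down, z forward; pixel columns grow to the right and rows downward; lengths in m; the calibration is good to about 2 mm. A picture is of the moment at which its call begins. There is no depth.
A pose or a line that the arm cannot do raises manip.IKError and nothing moves.
- manip.sign_off(): hands the job in; it is judged then, once.
Readings, each from a call of its own:
- manip.get_time(): time.
- manip.get_joint_positions(): joint angles.
- manip.get_joint_vel(): joint speeds.
- manip.get_tau(): joint torques, N m.
- manip.get_position(): TCP position.
- manip.get_ee_rot(): TCP orientation.
- manip.get_contact_force(): force on the tool from outside, world axes, zero at the start.
- manip.get_torque(): the same for the moment, N m.
- manip.get_width(): finger opening in m.
- manip.get_grip_force(): force on a finger pad.
Only numpy, scipy, OpenCV 4.12 (cv2) and the standard library are available. Lean on these libraries where they do the work, as an engineer would, in place of code of your own. Each camera call takes 0.05 s, during which the arm holds its last target. There are 200 camera calls.

## Working session

There is one attempt and no reset: what is moved stays moved. The work goes in short steps, each a Python script; the robot and the scene stay as the last script left them, time stands still between calls to the robot, and variables do not carry over. Pictures are saved under pics/ and viewed, at most 10 in all, crops included, and the job is handed in when it is done.

```bash
mkdir -p pics; cat > h.py <<'E'
import numpy as np, cv2
from rig import manip
def shot(n,f):
    c=manip.camera(n); cv2.imwrite('pics/'+f,c['image'][:,:,::-1]); np.save('pics/'+f+'.npy',c,allow_pickle=True); return c
def load(f): return np.load('pics/'+f+'.npy',allow_pickle=True).item()
def ray(c,u,v):
    K=np.array([[c['fx'],0,c['cx']],[0,c['fy'],c['cy']],[0,0,1.]])
    p=cv2.undistortPoints(np.array([[[u,v]]],float),K,np.array([c['k1'],0,0,0.]))[0,0]
    M=np.array(c['cam_to_world']); d=M[:3,:3]@np.array([p[0],p[1],1]); return M[:3,3],d
def onz(c,u,v,z):
    o,d=ray(c,u,v); return o+d*(z-o[2])/d[2]
E
python3 - <<'E'
from h import *
for n in('top','scene'):
    c=shot(n,n+'0.png'); print(n,c['fx'],c['k1'],np.round(c['cam_to_world'],3).tolist())
print(manip.get_time(),manip.get_ee_rot(),manip.get_position(),manip.get_contact_force())
E
```

```text
top 454.0550467314217 -0.062467167611268276 [[0.05, -0.975, 0.218, 0.382], [-0.999, -0.048, 0.016, 0.023], [-0.005, -0.219, -0.976, 0.974], [0.0, 0.0, 0.0, 1.0]]
scene 477.15083779065236 0.04260772137813551 [[0.871, 0.39, -0.3, 0.845], [0.491, -0.71, 0.505, -0.417], [-0.016, -0.587, -0.81, 0.765], [0.0, 0.0, 0.0, 1.0]]
0.1 [-6.49885312e-01 -3.07334191e+00  2.06557158e-03] [0.2528138  0.57110309 0.25263467] [ 0.2129219   0.0298562  -0.29514653]
```

View pics/top0.png

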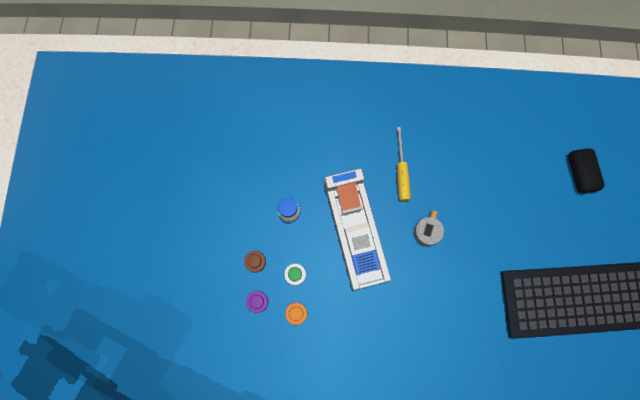

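View pics/scene0.png

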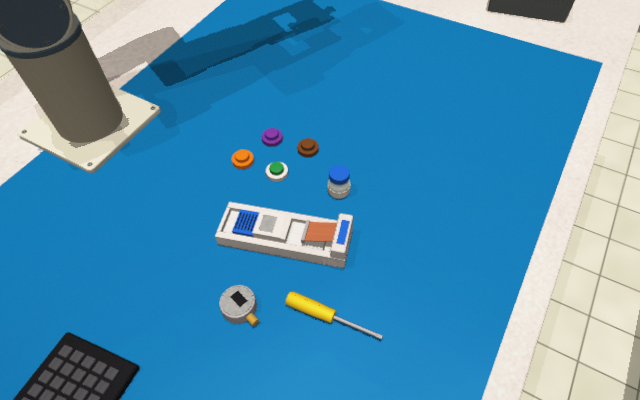

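The top view shows the dock from its rear at about (370,283) to its head at (345,178). The blue thumb step is at (366,262), the green button at (295,274), the gauge at (430,231) and the jar at (289,209). In the scene view the step is at (246,222) and the button at (277,169).

```bash
cat > m.py <<'E'
from h import *
def tri(c1,p1,c2,p2):
    o,d=ray(c1,*p1);q,e=ray(c2,*p2); d=d/np.linalg.norm(d);e=e/np.linalg.norm(e)
    s=np.linalg.lstsq(np.c_[d,-e],q-o,rcond=None)[0]; a=o+s[0]*d;b=q+s[1]*e; return (a+b)/2,np.linalg.norm(a-b)
def blob(c,kind,box):
    h=cv2.cvtColor(c['image'],cv2.COLOR_RGB2HSV).astype(int); x0,y0,x1,y1=box
    H,S,V=h[...,0],h[...,1],h[...,2]
    m={'green':(H>45)&(H<85)&(S>120),'blue':(H>106)&(H<125)&(S>130),'white':(S<60)&(V>120)}[kind]
    k=np.zeros(m.shape,np.uint8); k[y0:y1,x0:x1]=m[y0:y1,x0:x1]
    n,l,st,ce=cv2.connectedComponentsWithStats(cv2.morphologyEx(k,cv2.MORPH_CLOSE,np.ones((3,3))))
    i=1+np.argmax(st[1:,4]); return ce[i],st[i],cv2.minAreaRect(np.argwhere(l==i)[:,::-1].astype(np.float32))
E
python3 - <<'E'
from m import *
t,s=load('top0.png'),load('scene0.png')
g1=blob(t,'green',(275,255,315,295));g2=blob(s,'green',(255,150,300,190))
print('green',g1[:2],g2[:2],tri(t,g1[0],s,g2[0]))
b1=blob(t,'blue',(345,245,390,280));b2=blob(s,'blue',(225,205,262,240))
print('step',b1,b2,tri(t,b1[0],s,b2[0]),onz(t,*b1[0],.034),onz(s,*b2[0],.034))
l1=blob(t,'blue',(325,168,362,190));l2=blob(s,'blue',(330,212,356,250))
print('head',l1,l2,tri(t,l1[0],s,l2[0]),onz(t,*l1[0],.058),onz(s,*l2[0],.058))
a=cv2.resize(t['image'][160:300,230:400],None,fx=4.2,fy=4.2,interpolation=cv2.INTER_CUBIC)
cv2.imwrite('pics/ct.png',a[:,:,::-1])
a=cv2.resize(s['image'][190:275,205:365],None,fx=5,fy=5,interpolation=cv2.INTER_CUBIC)
cv2.imwrite('pics/cs.png',a[:,:,::-1])
E
```

```text
green (array([294.448, 273.672]), array([288, 268,  13,  13, 125], dtype=int32)) (array([275.94852941, 167.72058824]), array([270, 162,  13,  13, 136], dtype=int32)) (array([0.44103819, 0.07800344, 0.01762907]), np.float64(0.0008216890735746267))
step (array([365.63956044, 261.94065934]), array([352, 251,  28,  23, 455], dtype=int32), ((365.7353210449219, 261.9411926269531), (18.675241470336914, 24.253562927246094), 75.96376037597656)) (array([245.11111111, 222.45969499]), array([232, 210,  27,  26, 459], dtype=int32), ((244.96539306640625, 222.12693786621094), (20.347742080688477, 25.346975326538086), 15.255120277404785)) (array([ 0.47086878, -0.06910926,  0.03200384]), np.float64(0.002663248011544103)) [ 0.47159079 -0.06794621  0.034     ] [ 0.47097399 -0.07102204  0.034     ]
head (array([343.765625, 176.609375]), array([333, 172,  23,  11, 128], dtype=int32), ((343.79412841796875, 176.67648315429688), (5.5783185958862305, 22.55581283569336), 75.96376037597656)) (array([342.54117647, 231.68235294]), array([337, 220,  12,  24, 170], dtype=int32), ((342.5954895019531, 231.75279235839844), (7.195504665374756, 23.535295486450195), 12.994616508483887)) (array([ 0.64456915, -0.01538694,  0.05791332]), np.float64(0.0013883325958963565)) [ 0.64507814 -0.01492134  0.058     ] [ 0.64413056 -0.01597357  0.058     ]
```

View pics/ct.png

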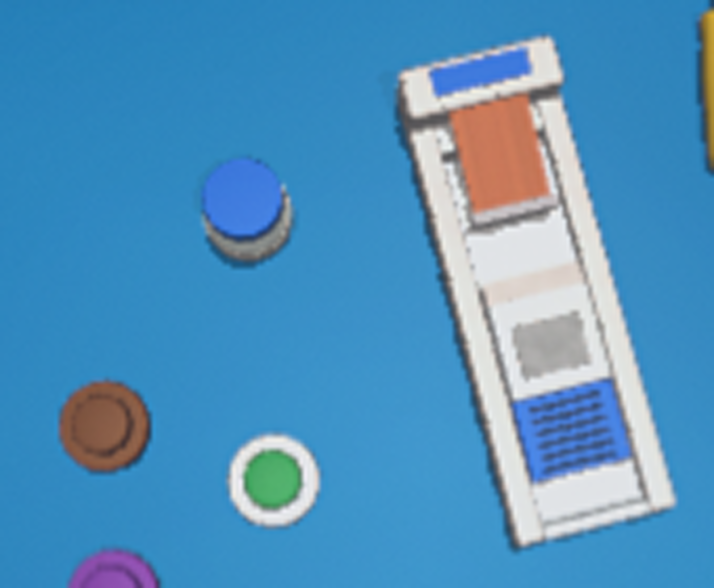

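View pics/cs.png

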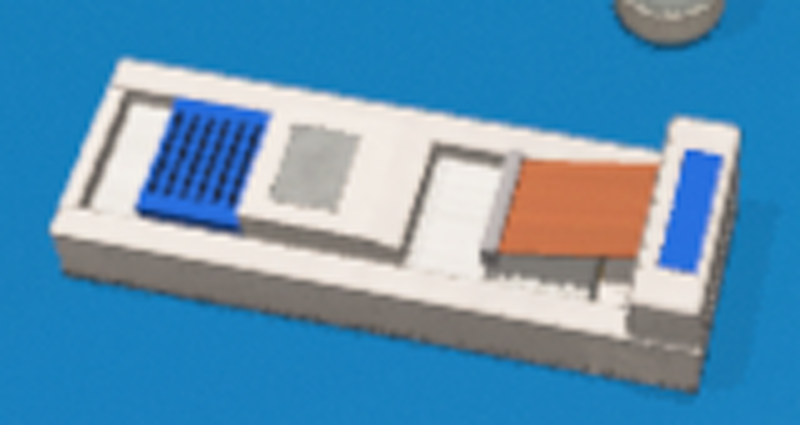

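The crops show the pack's step at the rear of the channel, a clear gap to the spring bar, and the green button on the dock's left. Next I'll refine the yaw and go above the step with the gripper shut.

```bash
cat > g.py <<'E'
from m import *
from scipy.spatial.transform import Rotation as Ro
t=load('top0.png')
P=lambda u,v,z: onz(t,230+u/4.2-.38,160+v/4.2-.38,z)[:2]
def ang(a,b): d=b-a; return np.degrees(np.arctan2(d[1],d[0]))
step=np.array([.4712,-.0693]); head=np.array([.6446,-.0154])
yaw=np.radians(ang(step,head)); ax=np.array([np.cos(yaw),np.sin(yaw)]); ay=np.array([-ax[1],ax[0]])
O=head-.107*ax
def R(sgn=1):
    x=np.r_[ax,0]*sgn; z=np.array([0,0,-1.]); return Ro.from_matrix(np.c_[x,np.cross(z,x),z]).as_rotvec()
def W(dx,dy,tipz): return np.r_[O+dx*ax+dy*ay,tipz+.022]
def D(p): q=np.asarray(p)[:2]-O; return q@ax,q@ay,p[2]-.022
def F():
    f=manip.get_contact_force(); return f[:2]@ax,f[:2]@ay,f[2]
E
python3 - <<'E'
from g import *
print(np.degrees(yaw),ang(P(672,500,.032),P(556,100,.032)),ang(P(517,535,.032),P(412,120,.032)))
print('step dock',(step-O)@ax, 'rear mid',D(np.r_[(P(672,500,.032)+P(515,538,.032))/2,0]))
for s in(1,-1): print(s,manip.solve_ik(W(-.0685,0,.1),R(s)))
manip.command_gripper(0.0)
s=min((1,-1),key=lambda s:abs(manip.solve_ik(W(-.0685,0,.1),R(s))[5]))
manip.move_to(W(-.0685,0,.09),R(s))
shot('top','t1.png');shot('scene','s1.png')
print(s,manip.get_time(),manip.get_width(),D(manip.get_position()),F())
a=load('s1.png')['image'][130:290,160:380]; b=load('top0.png')
cv2.imwrite('pics/c1.png',cv2.resize(a,None,fx=3.6,fy=3.6,interpolation=cv2.INTER_CUBIC)[:,:,::-1])
E
```

```text
17.26743822241001 17.46301107912894 16.409043346159613
step dock -0.07458405767027013 rear mid (np.float64(-0.11829596382694826), np.float64(0.0020161194194210754), np.float64(-0.022))
1 [-1.65264518e-01  4.27661658e-01  2.02585185e+00 -4.44089210e-16
  6.88079143e-01  1.10415816e+00]
-1 [-1.65264518e-01  4.27661658e-01  2.02585185e+00 -4.44089210e-16
  6.88079143e-01 -2.03743450e+00]
1 3.425 6.266100435769345e-05 (np.float64(-0.06805075311139916), np.float64(0.00042726298904425793), np.float64(0.09012823799807745)) (np.float64(-0.15328342095216768), np.float64(0.2867882828403583), np.float64(-0.4190803773205933))
```

View pics/c1.png

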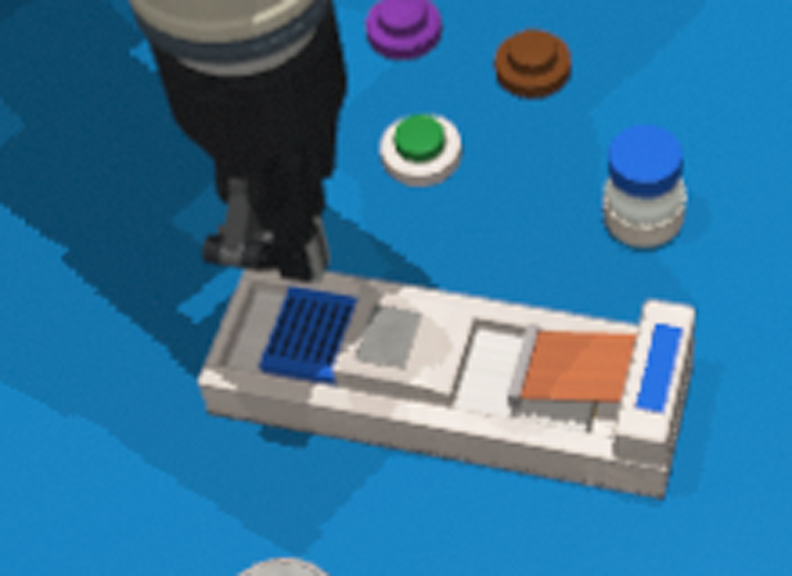

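The tip, at about (300,275) in the crop, hangs over the step. I'll do a guarded press next.

```bash
python3 - <<'E'
from g import *
x=-.0700
manip.servo_line(W(x,0,.045),rate=.12)
print(F())
z=.040
while z>.012:
    manip.servo_line(W(x,0,z),rate=.03)
    f=F(); print(round(z,4),np.round(f,1),np.round(D(manip.get_position()),4))
    if f[2]>22: break
    z-=.002 if f[2]<10 else .001
shot('scene','s2.png'); print(manip.get_time())
a=load('s2.png')['image'][170:290,190:380]
cv2.imwrite('pics/c2.png',cv2.resize(a,None,fx=4,fy=4,interpolation=cv2.INTER_CUBIC)[:,:,::-1])
E
```

```text
(np.float64(-0.4615461785777449), np.float64(0.2569466732226222), np.float64(0.5409886442280025))
0.04 [-0.2 -1.1  1.3] [-0.0699 -0.0001  0.0402]
0.038 [-0.2 -0.  -0.8] [-0.07  -0.     0.038]
0.036 [ 0.7 -1.3 -0.4] [-0.0701  0.      0.0359]
0.034 [-0.2 -0.4  0.1] [-0.07   -0.      0.0339]
0.032 [-0.8 -0.5  2.1] [-0.0699 -0.0001  0.032 ]
0.03 [0.4 0.1 4.5] [-0.0698 -0.0001  0.0301]
0.028 [-0.1  0.3  7.1] [-0.0698 -0.0001  0.0282]
0.026 [-1.2  0.6  6.9] [-0.0698 -0.0001  0.0263]
0.024 [-5.1  1.5 27.6] [-0.0698 -0.0002  0.0256]
6.3167
```

View pics/c2.png

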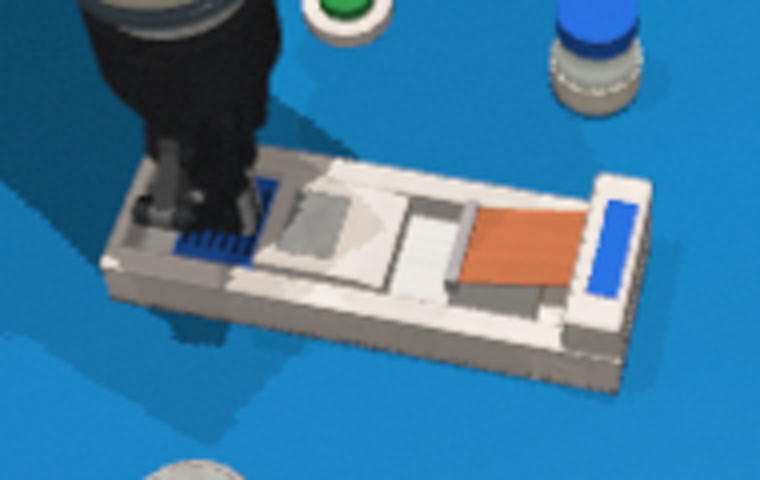

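The floor is fully down: the tip reads 25.6 mm at 27 N, and the block's top is now level with the walls. Pushing now.

```bash
python3 - <<'E'
from g import *
x=-.0700; z=.024
while x<.018:
    x+=.006 if x<-.012 else .002
    manip.servo_line(W(x,0,z),rate=.04)
    f=F(); p=D(manip.get_position()); print(round(x,4),np.round(f,1),np.round(p,4))
    if -f[0]>25 or f[2]>50 or abs(f[1])>20: print('stop');break
    if f[2]<20: z-=.0005
    if f[2]>35: z+=.0005
shot('scene','s3.png'); print(manip.get_time())
a=load('s3.png')['image'][170:290,190:380]
cv2.imwrite('pics/c3.png',cv2.resize(a,None,fx=4,fy=4,interpolation=cv2.INTER_CUBIC)[:,:,::-1])
E
```

```text
-0.064 [-3.1  1.1 25.3] [-0.063  -0.0005  0.0257]
-0.058 [-3.2  1.6 24.4] [-0.0568 -0.0005  0.0258]
-0.052 [-3.3  1.1 24.8] [-0.0508 -0.0006  0.0258]
-0.046 [-3.1 -0.2 23.4] [-0.0448 -0.0006  0.0258]
-0.04 [-2.8  0.6 23. ] [-0.0387 -0.0006  0.0258]
-0.034 [-2.5  1.9 24. ] [-0.0328 -0.0006  0.0258]
-0.028 [-6.9 -0.2 27.8] [-0.0282 -0.0002  0.0258]
-0.022 [-6.8  0.3 26.9] [-0.0219 -0.0002  0.0258]
-0.016 [-5.2  0.1 25.8] [-0.0157 -0.0003  0.0258]
-0.01 [-5.2  1.  23.9] [-0.0097 -0.0003  0.0258]
-0.008 [-6.8  0.4 26. ] [-0.0081 -0.0003  0.0258]
-0.006 [-7.8  1.3 25.5] [-0.0062 -0.0003  0.0258]
-0.004 [-8.1  1.1 26.2] [-0.0043 -0.0002  0.0258]
-0.002 [-8.3  1.3 24.6] [-0.0023 -0.0003  0.0258]
-0.0 [-7.6  1.2 25.8] [-0.0002 -0.0003  0.0258]
0.002 [-8.   1.4 26.4] [ 0.0017 -0.0002  0.0258]
0.004 [-6.3  0.4 25.6] [ 0.0038 -0.0003  0.0258]
0.006 [-6.8 -0.1 26.2] [ 0.0057 -0.0002  0.0258]
0.008 [-8.  -0.2 26.3] [ 0.0073 -0.0002  0.0258]
0.01 [-15.1  -2.6  32.3] [ 0.0075 -0.0002  0.0258]
0.012 [-21.4  -4.6  37.9] [ 0.0076 -0.0001  0.0257]
0.014 [-27.3  -7.9  37.6] [ 0.0078 -0.0001  0.0258]
stop
12.3667
```

View pics/c3.png

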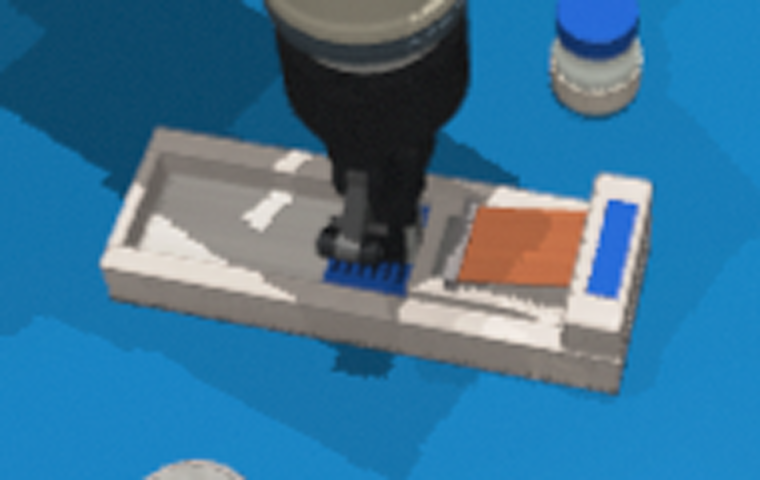

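The pack has stopped hard at a tip position of about dock x +7.6 mm (about 9 predicted), with the block under the spring bar. I'll ease the push, lift straight up and check.

```bash
python3 - <<'E'
from g import *
manip.servo_line(W(.0095,0,.024),rate=.04)
manip.servo_line(W(.0095,0,.034),rate=.03)
print(F())
manip.servo_line(W(.0095,0,.09),rate=.15)
manip.move_to(np.array([.441,.078,.075]),R(1))
t,s=shot('top','t4.png'),shot('scene','s4.png'); print(manip.get_time(),F())
a=cv2.resize(s['image'][190:275,205:365],None,fx=5,fy=5,interpolation=cv2.INTER_CUBIC)
b=cv2.resize(t['image'][160:300,310:400],None,fx=3,fy=3,interpolation=cv2.INTER_CUBIC)
cv2.imwrite('pics/c4.png',a[:,:,::-1]); 
for n,c,box in(('s',s,(255,210,325,260)),('t',t,(335,200,385,262))):
    r=blob(c,'blue',box); print(n,r[0],r[1],D(onz(c,*r[0],.0275)))
E
```

```text
(np.float64(-1.000579616122759), np.float64(-0.7884849029546114), np.float64(0.5061794928461952))
14.4583 (np.float64(-0.7126968174181424), np.float64(-0.36075882388344727), np.float64(-0.8462165370040645))
s [283.55654102 230.40576497] [271 218  26  26 451] (np.float64(-0.0030969773915223786), np.float64(-0.00026053332902244554), np.float64(0.00549999999999997))
t [356.27293578 229.25458716] [343 218  27  23 436] (np.float64(-0.0022584415154920105), np.float64(0.001005065486930855), np.float64(0.00549999999999997))
```

View pics/c4.png

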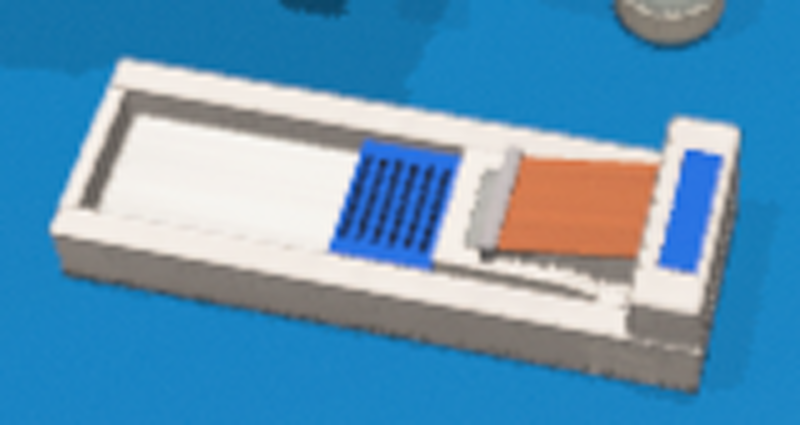

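The pack sits level under the lifted bar. Its step is at dock x of about -2.5 mm (0 expected), which agrees with where the finger stopped, to within calibration, and it didn't spring back. Now the start button.

```bash
python3 - <<'E'
from g import *
p=lambda z: np.array([.441,.078,z+.022])
manip.servo_line(p(.026),rate=.1)
z=.024
while z>.003:
    manip.servo_line(p(z),rate=.03); f=F(); q=manip.get_position()
    print(round(z,4),np.round(f,1),round(q[2]-.022,4))
    if f[2]>16: break
    z-=.0015
manip.hold(.3)
manip.servo_line(p(.06),rate=.1)
manip.move_to(np.array([.30,.30,.25]),R(1))
t,s=shot('top','t5.png'),shot('scene','s5.png'); print(manip.get_time(),F())
for n,c,box in(('s',s,(255,210,325,260)),('t',t,(335,200,385,262))):
    r=blob(c,'blue',box); print(n,r[0],r[1])
cv2.imwrite('pics/c5.png',cv2.resize(s['image'][100:350,190:400],None,fx=2.3,fy=2.3)[:,:,::-1])
E
```

```text
0.024 [-0.5 -0.2  0.1] 0.0243
0.0225 [ 0.1 -1.  -0.4] 0.0226
0.021 [0.  0.3 2.9] 0.021
0.0195 [-1.   0.5  2.7] 0.0195
0.018 [0.  0.9 3.2] 0.018
0.0165 [0.7 0.  4.8] 0.0165
0.015 [-2.3  1.  17.4] 0.0158
18.8167 (np.float64(-0.4987579809179382), np.float64(0.5456639039170829), np.float64(0.9909005157508854))
s [283.55654102 230.40576497] [271 218  26  26 451]
t [356.27002288 229.22883295] [343 218  27  23 437]
```

View pics/c5.png

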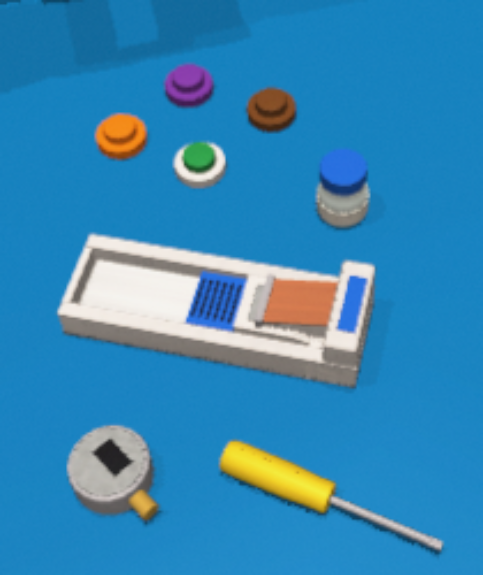

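The button bottomed out hard after about 6 mm. The pack hasn't moved, and the gauge, screwdriver and jar are where they were, so I'm handing it in.

```bash
python3 -c "
from rig import manip
print(manip.sign_off())"
```

```text
the job is handed in; nothing more can be done
None
```

I pressed the pack down and pushed it to a hard stop under the leaf spring (the camera put it about 2.5 mm short of nominal, within calibration error), then pressed the green start button to its end stop, left everything else in place, and handed the job in at about 19 s; no verdict came back.

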